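Wedge the short foot of the pull tester

TASK

The crimp pull tester on the bench rocks because one foot, under the deck corner diagonally opposite the tall head, is too short to reach the bench. With your fingertips push the wooden wedge shim along the bench, thin end first, under that foot until it is snug and takes up the gap; then press down firmly (10 to 20 N) on the deck corner above that foot to prove that the tester no longer rocks, and let go. Do not pick up the shim, do not shove the tester out of its place or jack it out of level, and leave the other things on the bench alone.

Things in the scene. Friction and masses are not known exactly. Their poses are not given: they have to be found in the camera images.
- tester: crimp pull tester, loose, 3.4 to 4.8 kg: grey base plate 180 (x) x 240 (y) x 25 mm on four black round feet 70 mm in x, 100 mm in y from its centre. Underside 20, flat deck 45 mm above the bench. Origin on the bench below the plate's centre, z up. On the deck: grey head 90 x 100 mm at x -40, y +60, top 175 mm; dark clamp block 50 x 40 mm at x -40, y -70, top 75 mm. Slides if pushed with about 20 N
- short_foot (a point): centre of the underside of the short foot (24 mm across), at x +70, y -100 mm of the tester, 7 mm above the bench while the tester stands level on its other three feet. The plate's edges are 20 mm farther out on the tester's +x and -y sides, from which the foot can be reached
- corner (a point): the place to press: flat deck right above the short foot, at x +70, y -100, z +45 mm of the tester. Without a shim a press of more than about 5 to 7 N here tips the tester 0.06 rad onto the short foot
- shim: loose wooden wedge, 40 to 85 g: 110 mm long (x), 45 mm wide (y), top rising evenly from 2 mm at the thin end (+x) to 20 mm at the heel (-x, a vertical face). Origin: centre of the underside. Starts on the tester's -y side, thin end roughly towards it. Its top meets the foot's rim with the foot's centre at about x +38 mm of the shim; the push then rises from under 1 N to over 5 N
- tip (a point): middle of the shim's thin end, on the bench; at x +55 mm of the shim
- heel (a point): middle of the shim's heel face, 10 mm above the bench; at x -55 mm of the shim
- tape: bystander: roll of yellow tape lying flat, 90 mm across, 24 mm high; origin at the centre of its underside
- driver: bystander: screwdriver lying on the bench; origin near its middle
- jar: bystander: small jar, 56 mm across, 65 mm high; origin at the centre of its underside
- bin: bystander: blue open bin, 120 x 160 x 70 mm high; origin at the centre of its underside
Things that resemble listed ones, but are neither listed nor needed, are in the scene too. Of the things shaped like the shim, the wooden one is meant.

How it is judged:
By the outcome, as a careful person would: the job done as asked, in the order asked, and still so for the second after the job is handed in, with the robot touching nothing.
It also fails if it takes over 59 s, if anything falls off the work surface, if the arm or the gripper's body presses on something with over 40 N, if the wrist force passes 120 N, or if a joint passes its speed limit or range.

ROBOT

A 7-joint arm with a two-finger parallel gripper is mounted at the origin on the work surface. World frame = base frame: x ahead of the robot, y to its left, z up, the work surface at z = 0. Lengths are in m, angles in rad, forces in N, time in s.
With the tool pointing down it reaches from about 0.425 to 0.925 m from the base axis. Payload 6.8 kg.
Tool frame: the origin (TCP) lies between the finger pads; the fingertips stand 22 mm ahead of it and the grasp point (between the pads) lies 3 mm ahead of it; z points along the fingers, y is the direction in which the jaws open and shut (so a half turn about z gives the same grasp; the last joint's range is limited). The gripper opens to 85 mm and grips with 20 to 120 N. Pads are 22 mm wide; open, the fingers measure 114 mm over their backs; the gripper's body (76 mm by 85 mm) begins 54 mm behind the grasp point. The pads swing forward as they close: fully open they stand 13 mm farther back than shut.
Start: joints at [1.017, 0.477, 0.022, 1.555, -0.011, 1.109, -0.083], TCP at [0.291, -0.609, 0.253] pointing down, gripper open.
Joint ranges: [-2.96, 2.96], [-0.34, 2.1], [-1.41, 1.46], [0.24, 2.44], [-1.37, 4.51], [0.17, 1.92], [-2.96, 2.96]. Speed limits (rad/s): [2.39, 2.39, 3.14, 3.14, 3.14, 3.14, 3.14].

INTERFACE

Orientations are given as a unit quaternion [w, x, y, z].
In Python, from station import bot gives the robot as it stands. The module is installed in compiled form; this text tells all that it offers.
- The arm moves only by the tool drive_tool, never from a script. Its argument "series" is one flat list of numbers, 7 for each row, row after row: the opening, from -1 (shut) to 1 (fully open), then the shift along the tool's x, y, z in mm, then the turn, a rotation vector about the tool's x, y, z in rad. In form: [jaw, x, y, z, wx, wy, wz, jaw, x, y, z, wx, wy, wz, ...]. A call has 1 to 12 rows; each row shifts and turns the commanded pose from where the row before left it, along the tool's axes as they then stand; what a row does not reach is not made up. A row lasts 1/8 s, in which the tool goes at most 62.5 mm and 10.7 degrees, less where a joint would pass 70% of its speed; a pose out of reach is approached as far as the arm can. A call with a gripper value outside its range is refused whole. The fingers move at their own pace and stop on an object; "force" is the grip in N (left out, the last holds). Time passes only in rows, so rows that do not move let the fingers close. It gives the time, the measured TCP pose, the force and the opening at its end, in the units of the state.
- bot.get_obs(): the state, without advancing time (a new reading comes with each control period).
- bot.read_camera(name): name is "scene" or "top"; returns a dict with "pixels" (420x560x3 uint8, blue, green, red), "camera_matrix" (3x3 intrinsics, pixels), "rvec" (rotation vector, rad) and "tvec" (3), from world to camera coordinates, as OpenCV has them. Camera axes: x right, y down, z forward; pixel columns grow to the right and rows downward; lengths in m; the calibration is good to about 2 mm. A picture is of the moment at which its call begins. There is no depth.
- bot.hand_in(): hands the job in, once; it reports no verdict.
The state is a dict: "t": time; "q": joint angles; "joint_vel": joint speeds; "joint_torque": joint torques, N m; "eef_pos": TCP position; "tool_rot": TCP orientation; "contact_force": force on the tool from outside, world axes, zero at the start; "torque": the same for the moment, N m; "gripper_width": opening from 0.0 (shut) to 1.0 (fully open).
Only numpy, scipy, OpenCV 4.12 (cv2) and the standard library are available. Lean on these libraries where they do the work, as an engineer would, in place of code of your own. Each camera call takes 0.05 s, during which the arm holds its last target. There are 200 camera calls.

## Working session

There is one attempt and no reset: what is moved stays moved. The work goes in short steps, Python scripts to look and compute and a tool call to move; the robot and the scene stay as the last step left them, time stands still between calls to the robot, and variables do not carry over. Pictures are saved under pics/ and viewed, about 8 in all and at most 12, crops included, and the job is handed in when it is done.

Besides the shell and the picture viewer there is one more tool, called after "Call:" by a JSON object that holds its "api" and its "payload". drive_tool: Moves the arm, as the interface text tells. Its arguments: {"type":"object","properties":{"series":{"type":"array"},"force":{"type":"number"}},"required":["series"]}

```bash
mkdir -p pics
cat > h.py <<'E'
import numpy as np, cv2
from station import bot
def cam(n):
    d=bot.read_camera(n); d['pixels']=np.array(d['pixels'],np.uint8); return d
def ray(d,u,v,z):
    K=np.array(d['camera_matrix']);R=cv2.Rodrigues(np.array(d['rvec'],float))[0];t=np.array(d['tvec'],float).ravel()
    c=-R.T@t; r=R.T@np.linalg.inv(K)@[u,v,1]; return c+r*(z-c[2])/r[2]
def proj(d,p):
    return cv2.projectPoints(np.array(p,float).reshape(-1,1,3),np.array(d['rvec'],float),np.array(d['tvec'],float),np.array(d['camera_matrix'],float),None)[0][:,0]
E
python3 - <<'E'
from h import *
a=cam('scene');b=cam('top')
cv2.imwrite('pics/s0.png',a['pixels']);cv2.imwrite('pics/t0.png',b['pixels'])
for d in(a,b):
    R=cv2.Rodrigues(np.array(d['rvec'],float))[0];print(-R.T@np.array(d['tvec'],float).ravel(),np.array(d['camera_matrix'])[0,0])
print(bot.get_obs())
E
```

```text
[0.98372008 0.84567649 0.73915971] 435.33558973168476
[ 0.42712704 -0.08380722  1.29232856] 451.86867593476757
{'t': 0.1, 'q': array([ 1.01692774,  0.47771858,  0.02234107,  1.5563512 , -0.01148388,
        1.10928887, -0.08308568]), 'joint_vel': array([-0.00057112, -0.00047129, -0.00020009, -0.00245754, -0.0008365 ,
       -0.00021686, -0.00108679]), 'joint_torque': array([ 4.70931031e-03, -5.97757566e+01,  1.61397066e+00, -2.81954563e+01,
        1.29025552e-02,  4.97116489e-03,  3.83423895e-06]), 'eef_pos': array([ 0.29080347, -0.60859738,  0.25242269]), 'tool_rot': array([-7.81344395e-04,  9.75258878e-01,  2.21064360e-01, -2.45106384e-04]), 'contact_force': array([-0.0520021 , -0.60008478, -0.16378655]), 'torque': array([-0.03454034, -0.01181194, -0.01143394]), 'gripper_width': 0.9973492235901492}
```

View pics/s0.png

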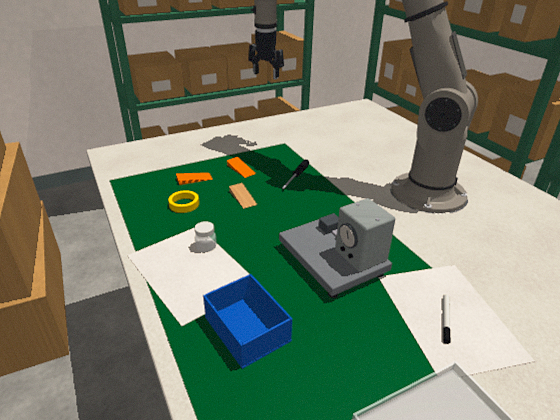

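View pics/t0.png

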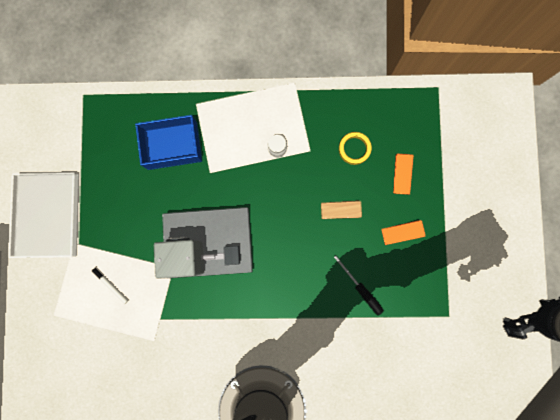

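The top view shows the wooden wedge at (341,210). The orange look-alikes at (403,174) and (403,232) do not fit, because the shim is wooden. The tester has its head at (174,258) and clamp at (232,253), so the short foot is at the upper-right corner, near (248,208). I'll measure these and confirm with one enlarged crop.

```bash
cat > m.py <<'E'
from h import *
def quad(mask):
    cs=cv2.findContours(mask,cv2.RETR_EXTERNAL,cv2.CHAIN_APPROX_NONE)[0]
    c=max(cs,key=cv2.contourArea); return c,cv2.boxPoints(cv2.minAreaRect(c)),cv2.contourArea(c)
def shim_mask(img):
    h=cv2.cvtColor(img,cv2.COLOR_BGR2HSV)
    return cv2.inRange(h,(8,60,120),(20,190,255))
E
python3 - <<'E'
from m import *
a=cam('scene');b=cam('top')
for d,roi in((b,(300,190,80,45)),(a,(215,175,55,45))):
    x,y,w,h=roi;m=np.zeros((420,560),np.uint8);m[y:y+h,x:x+w]=shim_mask(d['pixels'])[y:y+h,x:x+w]
    c,q,ar=quad(m);p=cv2.approxPolyDP(c,2,True)[:,0];print(ar,q.round(1).tolist(),p.tolist())
    for z in(0,.011): print(z,[ray(d,*k,z)[:2].round(4).tolist() for k in q])
# tester plate corners, top view: grey low saturation
h=cv2.cvtColor(b['pixels'],cv2.COLOR_BGR2HSV);m=np.zeros((420,560),np.uint8)
s=(slice(195,290),slice(145,262));m[s]=cv2.inRange(h,(0,0,60),(180,60,175))[s]
c,q,ar=quad(m);print(ar,q.tolist(),cv2.approxPolyDP(c,3,True)[:,0].tolist())
A=cv2.resize(a['pixels'][170:300,150:350],(800,520),interpolation=2)
B=cv2.resize(b['pixels'][190:290,150:370],(800,364),interpolation=2)
cv2.imwrite('pics/c1.png',A[:,:,:]);cv2.imwrite('pics/c2.png',B)
E
```

```text
588.5 [[320.79998779296875, 201.8000030517578], [360.6000061035156, 200.60000610351562], [361.20001220703125, 216.89999389648438], [321.29998779296875, 218.1999969482422]] [[360, 202], [322, 203], [322, 218], [358, 217], [361, 215]]
0 [[0.5767, -0.1751], [0.5785, -0.2892], [0.5315, -0.2892], [0.5296, -0.1756]]
0.011 [[0.5755, -0.1743], [0.5772, -0.2874], [0.5306, -0.2875], [0.5288, -0.1748]]
319.5 [[228.3000030517578, 186.5], [239.39999389648438, 179.10000610351562], [255.8000030517578, 203.8000030517578], [244.8000030517578, 211.1999969482422]] [[229, 186], [243, 208], [255, 204], [241, 183]]
0 [[0.5675, -0.3102], [0.5164, -0.3387], [0.5292, -0.1777], [0.5758, -0.1556]]
0.011 [[0.5737, -0.293], [0.5234, -0.3211], [0.536, -0.1624], [0.5818, -0.1407]]
4570.5 [[150.42019653320312, 213.67259216308594], [247.59072875976562, 206.4747772216797], [252.43655395507812, 271.89361572265625], [155.26602172851562, 279.0914306640625]] [[247, 208], [162, 214], [164, 241], [154, 243], [154, 262], [155, 244], [191, 241], [193, 274], [156, 276], [156, 270], [157, 277], [251, 271]]
```

View pics/c1.png

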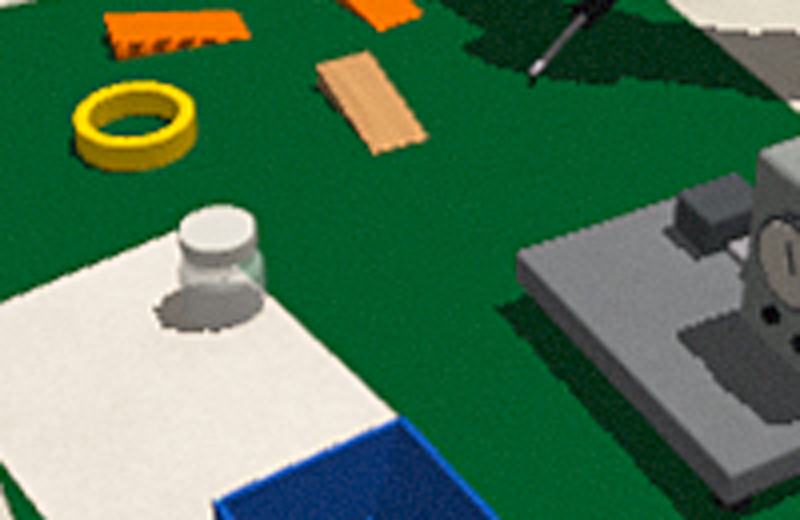

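View pics/c2.png

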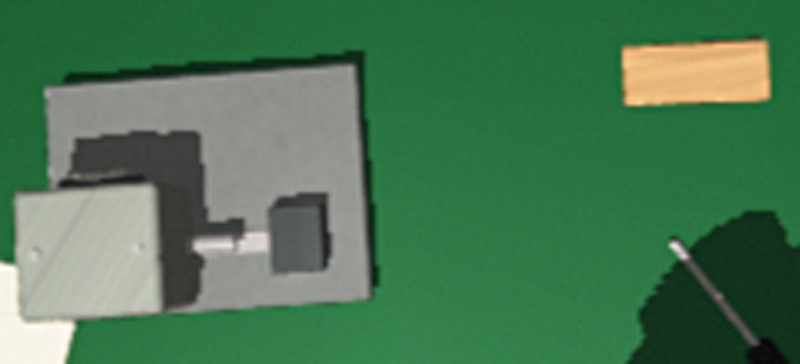

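The crops confirm the shim. The plain wooden wedge has its tall heel face at crop (340,85), away from the tester, and its thin end at (400,145), towards it. The orange ones are ribbed decoys. Deck corners in the top crop are (356,65), (372,297) and (46,88).

Run:
```python
from m import *
a=cam('scene');b=cam('top')
T=lambda u,v,z:ray(b,150+u/3.636,190+v/3.64,z)[:2]
S=lambda u,v,z:ray(a,150+u/4,170+v/4,z)[:2]
c1,c2,c3=T(356,65,.045),T(372,297,.045),T(46,88,.045)
print('deck',c1,c2,c3,np.linalg.norm(c1-c2),np.linalg.norm(c1-c3))
x=c1-c2;y=c3-c1;print('ang x',np.degrees(np.arctan2(x[1],x[0])),'ang y-90',np.degrees(np.arctan2(y[1],y[0]))-90)
print('scene deck corner',S(518,252,.045),S(733,478,.045))
t=[T(622,47,.002),T(624,106,.002)];h=[T(768,40,.02),T(770,101,.02)]
t=np.array(t);h=np.array(h);print('top shim',t,h)
tm,hm=t.mean(0),h.mean(0);print(tm,hm,np.linalg.norm(tm-hm),np.degrees(np.arctan2(*(tm-hm)[::-1])))
t=np.array([S(428,135,.002),S(376,154,.002)]);h=np.array([S(317,66,.02),S(368,52,.02)])
tm,hm=t.mean(0),h.mean(0);print('scene',t,h,tm,hm,np.linalg.norm(tm-hm),np.degrees(np.arctan2(*(tm-hm)[::-1])))
```

```text
deck [0.55811912 0.03068735] [0.38213521 0.01993689] [0.54434332 0.26908392] 0.1763119648743649 0.23879425082991834
ang x 3.495726087723983 ang y-90 3.3071715782276527
scene deck corner [0.55885751 0.03854982] [0.54565767 0.27687654]
top shim [[ 0.5734133  -0.17566915]
 [ 0.52677579 -0.1761782 ]] [[ 0.57493213 -0.28762984]
 [ 0.52746284 -0.28770108]]
[ 0.55009455 -0.17592368] [ 0.55119748 -0.28766546] 0.1117472256249949 90.56551340828226
scene [[ 0.52720552 -0.17345693]
 [ 0.57334533 -0.16687705]] [[ 0.57616834 -0.27736931]
 [ 0.53119876 -0.27987743]] [ 0.55027542 -0.17016699] [ 0.55368355 -0.27862337] 0.10850991303172203 91.7998669610461
```

Call:
{"api": "drive_tool", "payload": {"series": [-0.72,0,0,0,0,0,-0.167,-0.72,0,0,0,0,0,-0.167,-0.72,0,0,0,0,0,-0.167,-0.72,0,0,0,0,0,-0.167,-0.72,0,0,0,0,0,-0.167,-0.72,0,0,0,0,0,-0.167,-0.72,0,0,0,0,0,-0.167,-0.72,0,0,0,0,0,0], "force": 40}}

```text
t: 1.3
eef_pos: [0.2909, -0.6091, 0.2532]
tool_rot: [-0.0, 0.692, 0.722, 0.0]
contact_force: [-0.0, 0.8, 0.1]
gripper_width: 0.137
```

```bash
cat > go.py <<'E'
from h import *
from scipy.spatial.transform import Rotation as Ro
import sys
def go(p,yaw):
    o=bot.get_obs();q=o['tool_rot'];R=Ro.from_quat([q[1],q[2],q[3],q[0]])
    c,s=np.cos(yaw),np.sin(yaw);G=Ro.from_matrix(np.array([[c,s,0],[s,-c,0],[0,0,-1]]))
    print('t',o['t'],'pos',o['eef_pos'].round(4),'tool mm',(R.inv().apply(np.array(p)-o['eef_pos'])*1e3).round(1),'turn',(R.inv()*G).as_rotvec().round(4),'F',o['contact_force'].round(2),'q',o['q'].round(2),o['gripper_width'])
if __name__=='__main__': v=list(map(float,sys.argv[1:]));go(v[:3],np.radians(v[3]))
E
python3 go.py .554 -.335 .1 92.5
```

```text
t 1.3 pos [ 0.2909 -0.6091  0.2532] tool mm [262.7 274.5 153.3] turn [ 0.0002 -0.0003 -0.0014] F [-0.03  0.75  0.14] q [ 1.19  0.49 -0.23  1.54  0.12  1.12  0.98] 0.13689237375390215
```

Call:
{"api": "drive_tool", "payload": {"series": [-0.72,26.3,27.4,10,0,0,0,-0.72,26.3,27.4,10,0,0,0,-0.72,26.3,27.4,10,0,0,0,-0.72,26.3,27.4,15,0,0,0,-0.72,26.3,27.4,15,0,0,0,-0.72,26.3,27.4,18,0,0,0,-0.72,26.3,27.4,18,0,0,0,-0.72,26.3,27.4,18,0,0,0,-0.72,26.3,27.4,18,0,0,0,-0.72,26.3,27.4,20,0,0,0,-0.72,0,0,0,0,0,0]}}

```text
t: 2.68
eef_pos: [0.5552, -0.3295, 0.0997]
tool_rot: [-0.001, 0.69, 0.723, 0.001]
contact_force: [-1.0, 0.2, 0.3]
gripper_width: 0.139
```

```bash
python3 go.py .554 -.325 .033 92.5
python3 - <<'E'
from h import *
a=cam('scene');b=cam('top')
A=cv2.resize(a['pixels'][110:240,150:310],(640,520),interpolation=2)
cv2.imwrite('pics/a2.png',A)
E
```

```text
t 2.675 pos [ 0.5552 -0.3295  0.0997] tool mm [ 4.4 -0.9 66.7] turn [-0.0007 -0.0034  0.003 ] F [-1.03  0.23  0.33] q [ 0.64  0.61 -0.28  1.73  0.21  0.83  0.31] 0.13894783539001213
```

View pics/a2.png

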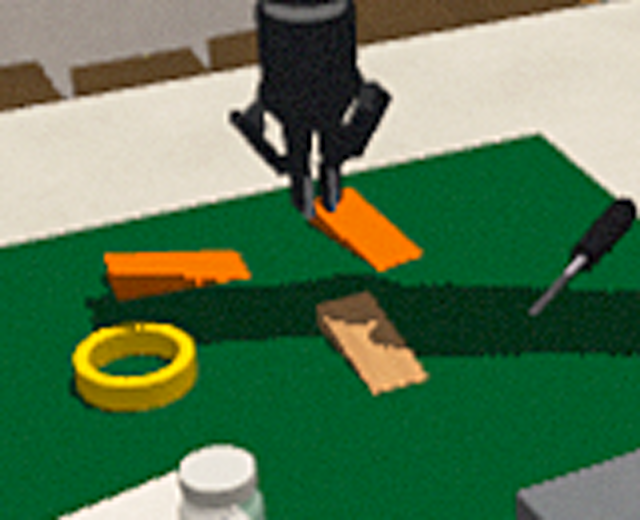

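The arm stands above and behind the heel (crop (345,300)). The orange look-alike is nearer the robot and clear of the fingers. Next I descend.

Call:
{"api": "drive_tool", "payload": {"series": [-0.72,0,0,20,0,0,0,-0.72,0,0,20,0,0,0,-0.72,0,0,15,0,0,0,-0.72,0,0,5,0,0,0,-0.72,0,0,5,0,0,0,-0.72,0,0,2,0,0,0,-0.72,0,0,0,0,0,0]}}

```text
t: 3.65
eef_pos: [0.5535, -0.3343, 0.0346]
tool_rot: [0.0, 0.691, 0.722, 0.0]
contact_force: [0.2, -0.6, 0.7]
gripper_width: 0.139
```

```bash
python3 go.py .552 -.294 .033 92.5; python3 go.py .541 -.064 .033 92.5
```

```text
t 3.65 pos [ 0.5535 -0.3343  0.0346] tool mm [40.4  0.3  1.6] turn [0.0005 0.0003 0.0003] F [ 0.19 -0.62  0.75] q [ 0.63  0.7  -0.25  1.75  0.25  0.72  0.29] 0.138970267046274
t 3.65 pos [ 0.5535 -0.3343  0.0346] tool mm [270.6  -0.6   1.5] turn [0.0005 0.0003 0.0003] F [ 0.19 -0.62  0.75] q [ 0.63  0.7  -0.25  1.75  0.25  0.72  0.29] 0.138970267046274
```

Call:
{"api": "drive_tool", "payload": {"series": [-0.72,6,0,3,0,0,0,-0.72,8,0,0,0,0,0,-0.72,8,0,0,0,0,0,-0.72,8,0,0,0,0,0,-0.72,10,0,0,0,0,0,-0.72,10,0,0,0,0,0,-0.72,10,0,0,0,0,0,-0.72,10,0,0,0,0,0,-0.72,10,0,0,0,0,0,-0.72,10,0,0,0,0,0,-0.72,10,0,0,0,0,0,-0.72,5,0,0,0,0,0]}}

```text
t: 5.15
eef_pos: [0.5487, -0.2284, 0.0313]
tool_rot: [-0.0, 0.691, 0.723, 0.0]
contact_force: [0.1, -0.7, 0.7]
gripper_width: 0.142
```

```bash
python3 go.py .541 -.064 .032 92.5;python3 - <<'E'
from h import *
a=cam('scene');b=cam('top')
A=cv2.resize(a['pixels'][140:270,180:380],(800,520),interpolation=2)
B=cv2.resize(b['pixels'][170:280,200:370],(800,518),interpolation=2)
cv2.imwrite('pics/a3.png',cv2.resize(np.vstack([A,B]),(462,600)));cv2.imwrite('pics/b3.png',B)
E
```

```text
t 5.15 pos [ 0.5487 -0.2284  0.0313] tool mm [164.6  -0.3  -0.6] turn [-0.     -0.0002  0.0012] F [ 0.13 -0.68  0.67] q [ 0.48  0.65 -0.25  1.89  0.25  0.64  0.12] 0.14191653189140194
```

View pics/a3.png

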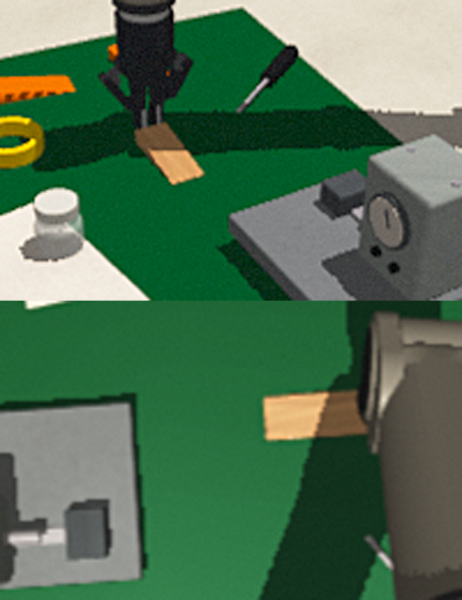

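The shim moves square and straight. The tip is at about top (297,213), which is x≈0.544, y≈−0.11, and its line runs to the foot. I continue.

Call:
{"api": "drive_tool", "payload": {"series": [-0.72,12,0,0,0,0,0,-0.72,12,0,0,0,0,0,-0.72,12,0,0,0,0,0,-0.72,12,0,0,0,0,0,-0.72,12,0,0,0,0,0,-0.72,12,0,0,0,0,0,-0.72,12,0,0,0,0,0,-0.72,12,0,0,0,0,0,-0.72,12,0,0,0,0,0,-0.72,12,0,0,0,0,0,-0.72,10,0,0,0,0,0,-0.72,5,0,0,0,0,0]}}

```text
t: 6.75
eef_pos: [0.5427, -0.0936, 0.0313]
tool_rot: [-0.0, 0.691, 0.723, 0.0]
contact_force: [-0.8, -0.5, -0.4]
gripper_width: 0.14
```

```bash
python3 go.py .541 -.050 .032 92.5;python3 - <<'E'
from h import *
a=cam('scene');b=cam('top')
A=cv2.resize(a['pixels'][160:290,200:400],(800,520),interpolation=2)
B=cv2.resize(b['pixels'][170:280,180:350],(800,518),interpolation=2)
cv2.imwrite('pics/a4.png',cv2.resize(np.vstack([A,B]),(462,600)))
E
```

```text
t 6.75 pos [ 0.5427 -0.0936  0.0313] tool mm [43.6  0.2 -0.7] turn [ 0.0001 -0.0001  0.0012] F [-0.81 -0.52 -0.41] q [ 0.25  0.6  -0.24  1.99  0.25  0.58 -0.12] 0.14030886490920466
```

View pics/a4.png

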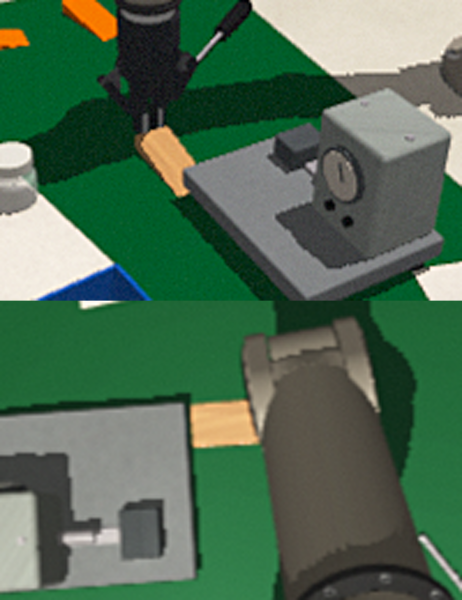

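The shim's thin end is entering under the plate corner, centred on the foot line (crop y≈424 against foot ≈423). Now slower, watching the force.

Call:
{"api": "drive_tool", "payload": {"series": [-0.72,5,0,0,0,0,0,-0.72,5,0,0,0,0,0,-0.72,5,0,0,0,0,0,-0.72,5,0,0,0,0,0,-0.72,4,0,0,0,0,0,-0.72,3,0,0,0,0,0,-0.72,2,0,0,0,0,0,-0.72,0,0,0,0,0,0]}}

```text
t: 7.85
eef_pos: [0.5414, -0.0653, 0.0313]
tool_rot: [-0.0, 0.691, 0.723, 0.0]
contact_force: [0.1, 0.1, 0.2]
gripper_width: 0.14
```

Call:
{"api": "drive_tool", "payload": {"series": [-0.72,2,0,0,0,0,0,-0.72,1,0,0,0,0,0,-0.72,0,0,0,0,0,0]}}

```text
t: 8.22
eef_pos: [0.5413, -0.0624, 0.0313]
tool_rot: [-0.0, 0.691, 0.723, 0.0]
contact_force: [-0.1, 1.0, 0.7]
gripper_width: 0.139
```

Call:
{"api": "drive_tool", "payload": {"series": [-0.72,2,0,0,0,0,0,-0.72,1,0,0,0,0,0,-0.72,0,0,0,0,0,0]}}

```text
t: 8.6
eef_pos: [0.5411, -0.0593, 0.0313]
tool_rot: [-0.0, 0.691, 0.723, 0.0]
contact_force: [0.1, 0.1, 0.3]
gripper_width: 0.142
```

Call:
{"api": "drive_tool", "payload": {"series": [-0.72,1,0,0,0,0,0,-0.72,1,0,0,0,0,0,-0.72,0,0,0,0,0,0]}}

```text
t: 8.98
eef_pos: [0.5411, -0.0573, 0.0313]
tool_rot: [-0.0, 0.691, 0.723, 0.0]
contact_force: [-0.8, -0.1, -0.6]
gripper_width: 0.143
```

Call:
{"api": "drive_tool", "payload": {"series": [-0.72,1,0,0,0,0,0,-0.72,1,0,0,0,0,0,-0.72,0,0,0,0,0,0]}}

```text
t: 9.35
eef_pos: [0.541, -0.0553, 0.0313]
tool_rot: [-0.0, 0.691, 0.723, 0.0]
contact_force: [0.0, -0.2, -0.2]
gripper_width: 0.137
```

Call:
{"api": "drive_tool", "payload": {"series": [-0.72,1,0,0,0,0,0,-0.72,1,0,0,0,0,0,-0.72,0,0,0,0,0,0]}}

```text
t: 9.72
eef_pos: [0.5409, -0.0533, 0.0313]
tool_rot: [-0.0, 0.691, 0.723, 0.0]
contact_force: [-0.2, 0.5, 1.1]
gripper_width: 0.139
```

Call:
{"api": "drive_tool", "payload": {"series": [-0.72,1,0,0,0,0,0,-0.72,1,0,0,0,0,0,-0.72,0,0,0,0,0,0]}}

```text
t: 10.1
eef_pos: [0.5408, -0.0514, 0.0313]
tool_rot: [-0.0, 0.691, 0.723, 0.0]
contact_force: [-0.4, 0.2, -0.5]
gripper_width: 0.141
```

Call:
{"api": "drive_tool", "payload": {"series": [-0.72,1,0,0,0,0,0,-0.72,1,0,0,0,0,0,-0.72,0,0,0,0,0,0]}}

```text
t: 10.48
eef_pos: [0.5406, -0.0501, 0.0313]
tool_rot: [0.0, 0.692, 0.722, -0.0]
contact_force: [0.8, -3.2, -0.6]
gripper_width: 0.137
```

Call:
{"api": "drive_tool", "payload": {"series": [-0.72,1,0,0,0,0,0,-0.72,0,0,0,0,0,0]}}

```text
t: 10.72
eef_pos: [0.5406, -0.0496, 0.0313]
tool_rot: [0.0, 0.692, 0.722, -0.0]
contact_force: [0.8, -4.6, -0.3]
gripper_width: 0.135
```

Contact is now clear. A little more will seat it past 5 N.

Call:
{"api": "drive_tool", "payload": {"series": [-0.72,1,0,0,0,0,0,-0.72,0,0,0,0,0,0,-0.72,0,0,0,0,0,0]}}

```text
t: 11.1
eef_pos: [0.5405, -0.0493, 0.0313]
tool_rot: [0.001, 0.692, 0.722, -0.001]
contact_force: [-0.5, -6.1, 1.2]
gripper_width: 0.139
```

Call:
{"api": "drive_tool", "payload": {"series": [-0.72,1,0,0,0,0,0,-0.72,0,0,0,0,0,0,-0.72,0,0,0,0,0,0]}}

```text
t: 11.48
eef_pos: [0.5405, -0.0491, 0.0313]
tool_rot: [0.001, 0.692, 0.722, -0.001]
contact_force: [0.5, -8.5, 0.3]
gripper_width: 0.147
```

Call:
{"api": "drive_tool", "payload": {"series": [-0.72,-4,0,0,0,0,0,-0.72,-8,0,0,0,0,0,-0.72,-10,0,0,0,0,0,-0.72,-10,0,-5,0,0,0,-0.72,0,0,-25,0,0,0,-0.9,0,0,-30,0,0,0,-1,0,0,-30,0,0,0,-1,0,0,0,0,0,0,-1,0,0,0,0,0,0]}}

```text
t: 12.6
eef_pos: [0.5416, -0.0789, 0.121]
tool_rot: [-0.0, 0.692, 0.722, -0.0]
contact_force: [0.5, -0.2, -0.6]
gripper_width: 0.004
```

```bash
python3 go.py .537 .054 .1 92.5;python3 - <<'E'
from h import *
a=cam('scene');b=cam('top')
A=cv2.resize(a['pixels'][160:290,200:400],(800,520),interpolation=2)
B=cv2.resize(b['pixels'][170:280,150:320],(800,518),interpolation=2)
cv2.imwrite('pics/a5.png',cv2.resize(np.vstack([A,B]),(462,600)))
E
```

```text
t 12.6 pos [ 0.5416 -0.0789  0.121 ] tool mm [133.    1.2  21. ] turn [-0.0005  0.0001 -0.    ] F [ 0.5  -0.18 -0.59] q [ 0.26  0.45 -0.29  1.96  0.18  0.76 -0.09] 0.003950147936660184
```

View pics/a5.png

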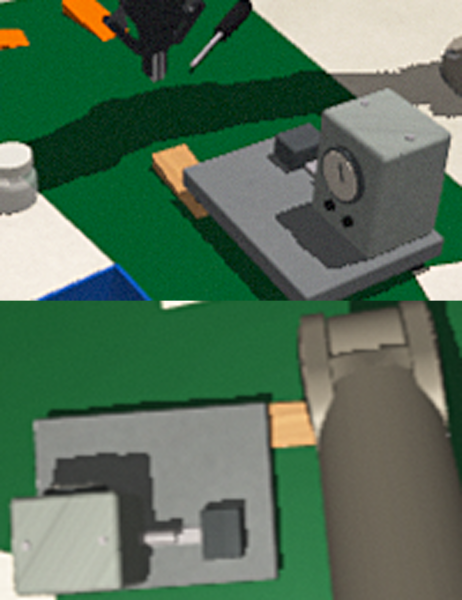

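The wedge is under the corner, and the tester stands where it was (corner at crop (268,404)). The wedge's exposed part is square to the plate edge. Next I move above the corner with shut fingers.

Call:
{"api": "drive_tool", "payload": {"series": [-1,25,0,0,0,0,0,-1,30,0,0,0,0,0,-1,30,1,0,0,0,0,0,-1,30,0,0,0,0,0,-1,18,0,10,0,0,0,-1,0,0,15,0,0,0,-1,0,0,15,0,0,0,-1,0,0,5,0,0,0,-1,0,0,0,0,0,0]}}

```text
validation failed for argument at $.se...
```

Call:
{"api": "drive_tool", "payload": {"series": [-1,0,0,3,0,0,0,-1,0,0,2,0,0,0,-1,0,0,0,0,0,0]}}

```text
t: 13.08
eef_pos: [0.5417, -0.0784, 0.1158]
tool_rot: [-0.0, 0.691, 0.723, -0.0]
contact_force: [-0.7, -0.5, -0.1]
gripper_width: 0.0
```

Call:
{"api": "drive_tool", "payload": {"series": [-1,0,0,1,0,0,0,-1,0,0,1,0,0,0,-1,0,0,0,0,0,0]}}

```text
t: 13.45
eef_pos: [0.5419, -0.0785, 0.1143]
tool_rot: [-0.0, 0.691, 0.722, -0.0]
contact_force: [-0.4, -0.2, -0.5]
gripper_width: -0.001
```

The traverse call was refused with "validation failed for argument", and I don't know why. The two small descents after it did run, in free air: the TCP is at z 0.114, still behind the plate with the tips 0.047 above the deck. I'll redo the traverse in two shorter calls, checking each one before the next.

Call:
{"api": "drive_tool", "payload": {"series": [-1,25,0,0,0,0,0,-1,30,0,0,0,0,0,-1,30,1,0,0,0,0,0,-1,30,0,0,0,0,0,-1,18,0,0,0,0,0,-1,0,0,0,0,0,0]}}

```text
validation failed for argument at $.se...
```

Refused again. I'll check that the state is unchanged, then try a minimal variant to find what it objects to.

```bash
python3 go.py .537 .054 .1 92.5
```

```text
t 13.45 pos [ 0.5419 -0.0785  0.1143] tool mm [132.6   0.9  14.3] turn [-0.      0.      0.0003] F [-0.44 -0.15 -0.51] q [ 0.26  0.46 -0.29  1.96  0.19  0.74 -0.1 ] -0.0012564812176198744
```

Call:
{"api": "drive_tool", "payload": {"series": [-1,20,0,0,0,0,0,-1,20,0,0,0,0,0]}}

```text
t: 13.7
eef_pos: [0.5403, -0.0383, 0.1144]
tool_rot: [0.0, 0.692, 0.722, 0.0]
contact_force: [0.1, 0.1, 0.3]
gripper_width: 0.003
```

The short call works. I'll go on with short calls.

Call:
{"api": "drive_tool", "payload": {"series": [-1,24,0,0,0,0,0,-1,24,1,0,0,0,0,-1,24,0,0,0,0,0,-1,20,0,0,0,0,0,-1,0,0,0,0,0,0]}}

```text
t: 14.32
eef_pos: [0.5372, 0.0552, 0.1145]
tool_rot: [-0.0, 0.69, 0.724, 0.0]
contact_force: [0.7, -0.9, -0.3]
gripper_width: -0.0
```

Call:
{"api": "drive_tool", "payload": {"series": [-1,0,0,15,0,0,0,-1,0,0,15,0,0,0,-1,0,0,10,0,0,0,-1,0,0,0,0,0,0]}}

```text
t: 14.82
eef_pos: [0.5363, 0.0529, 0.073]
tool_rot: [-0.001, 0.692, 0.722, -0.001]
contact_force: [0.9, 0.2, 0.2]
gripper_width: 0.0
```

Run:
```python
from h import *
a=cam('scene')
A=cv2.resize(a['pixels'][160:290,230:390],(640,520),interpolation=2)
cv2.imwrite('pics/a6.png',A);print(bot.get_obs()['contact_force'],bot.get_obs()['eef_pos'])
```

```text
[ 0.45255658  0.25931828 -0.02550949] [0.5368575  0.05316282 0.07368383]
```

View pics/a6.png

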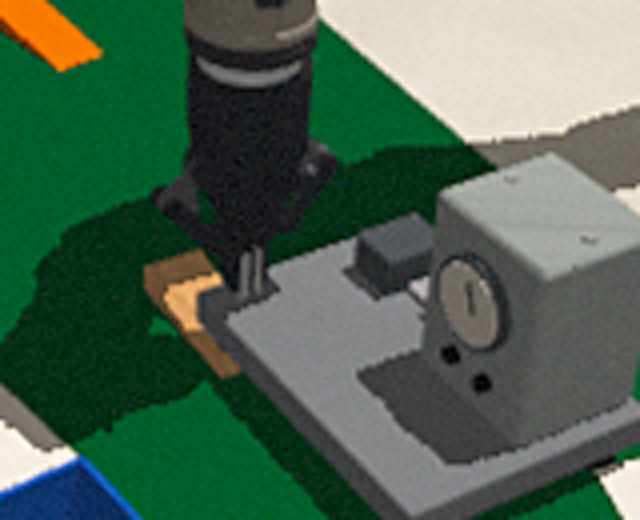

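The shut fingertips stand over the deck corner above the foot, at crop (250,290), just clear of the deck. I press down in small steps.

Call:
{"api": "drive_tool", "payload": {"series": [-1,0,0,3,0,0,0,-1,0,0,2,0,0,0,-1,0,0,1,0,0,0,-1,0,0,0,0,0,0]}}

```text
t: 15.38
eef_pos: [0.5372, 0.0534, 0.0684]
tool_rot: [0.0, 0.691, 0.722, 0.0]
contact_force: [0.5, -0.1, -0.4]
gripper_width: -0.003
```

Call:
{"api": "drive_tool", "payload": {"series": [-1,0,0,1,0,0,0,-1,0,0,0,0,0,0]}}

```text
t: 15.62
eef_pos: [0.5371, 0.0534, 0.0673]
tool_rot: [0.0, 0.691, 0.723, -0.0]
contact_force: [0.9, 0.3, 0.5]
gripper_width: -0.002
```

Call:
{"api": "drive_tool", "payload": {"series": [-1,0,0,1,0,0,0,-1,0,0,0,0,0,0]}}

```text
t: 15.88
eef_pos: [0.5373, 0.0534, 0.0671]
tool_rot: [0.0, 0.691, 0.722, -0.0]
contact_force: [-3.3, -0.8, 8.1]
gripper_width: 0.001
```

Call:
{"api": "drive_tool", "payload": {"series": [-1,0,0,1,0,0,0,-1,0,0,0,0,0,0]}}

```text
t: 16.12
eef_pos: [0.5373, 0.0534, 0.0669]
tool_rot: [0.0, 0.691, 0.722, -0.0]
contact_force: [-6.3, -1.8, 17.8]
gripper_width: -0.001
```

Call:
{"api": "drive_tool", "payload": {"series": [-1,0,0,-0.3,0,0,0,-1,0,0,0,0,0,0,-1,0,0,0,0,0,0,-1,0,0,0,0,0,0,-1,0,0,0,0,0,0,-1,0,0,0,0,0,0]}}

```text
t: 16.88
eef_pos: [0.5373, 0.0535, 0.067]
tool_rot: [0.0, 0.691, 0.722, -0.0]
contact_force: [-6.0, -1.3, 14.6]
gripper_width: 0.007
```

Call:
{"api": "drive_tool", "payload": {"series": [-1,0,0,-3,0,0,0,-1,0,0,-15,0,0,0,-1,0,0,-30,0,0,0,-1,0,0,-40,0,0,0,-1,0,0,-40,0,0,0,-1,0,0,0,0,0,0]}}

```text
t: 17.62
eef_pos: [0.5394, 0.0539, 0.1976]
tool_rot: [0.002, 0.691, 0.722, 0.003]
contact_force: [-0.6, 0.2, -0.6]
gripper_width: -0.005
```

The press held at 14.6 N with only about 0.3 mm of settling, so the tester no longer rocks. I move aside and take a last look.

Call:
{"api": "drive_tool", "payload": {"series": [-1,-30,0,-10,0,0,0,-1,-40,0,0,0,0,0,-1,-40,0,0,0,0,0,-1,-40,0,0,0,0,0]}}

```text
t: 18.12
eef_pos: [0.5432, -0.0976, 0.2032]
tool_rot: [-0.0, 0.691, 0.723, -0.0]
contact_force: [0.4, -1.0, 0.4]
gripper_width: -0.002
```

Call:
{"api": "drive_tool", "payload": {"series": [-1,-40,0,0,0,0,0,-1,-40,0,0,0,0,0,-1,-40,0,0,0,0,0,-1,0,0,0,0,0,0]}}

```text
t: 18.62
eef_pos: [0.5478, -0.2205, 0.2029]
tool_rot: [-0.0, 0.694, 0.72, -0.001]
contact_force: [-0.7, 0.6, 0.5]
gripper_width: 0.001
```

Run:
```python
from h import *
a=cam('scene');b=cam('top');s0=cv2.imread('pics/s0.png')
A=cv2.resize(a['pixels'][170:300,200:400],(800,520),interpolation=2)
B=cv2.resize(b['pixels'][120:285,130:385],(800,518),interpolation=2)
cv2.imwrite('pics/a7.png',cv2.resize(np.vstack([A,B]),(462,600)))
df=cv2.absdiff(cv2.cvtColor(a['pixels'],6),cv2.cvtColor(s0,6))[220:,260:400];print('tester px changed',(df>40).sum())
print(bot.get_obs()['contact_force'],bot.get_obs()['eef_pos'],bot.get_obs()['t'])
```

```text
tester px changed 271
[0.04912711 0.52202557 0.37032292] [ 0.54860041 -0.21596832  0.20303475] 18.725
```

View pics/a7.png

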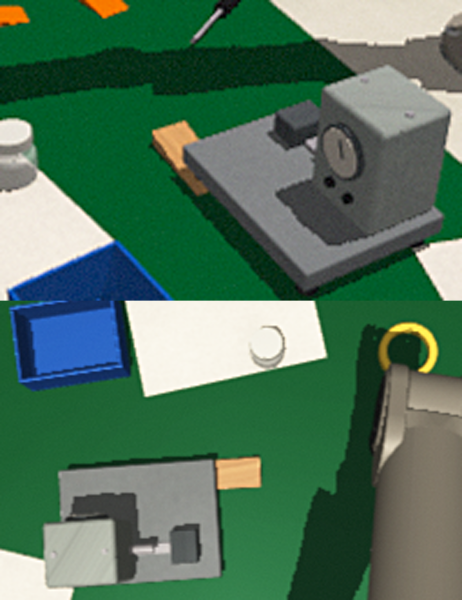

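The shim's heel shows about 68 mm outside the plate (crop x 217–261), where I expected about 70. The tester corner is at top pixel (248.7,207.4), against (247.9,207.9) at the start, so it has not moved within measurement error. The bystanders in view look untouched.

```bash
python3 -c "
from station import bot
print(bot.hand_in())"
```

```text
the job is handed in; nothing more can be done
None
```

The wooden shim is snug under the short foot, the tester passed the press test without rocking, and the job was handed in at about 19 s.

- **Shim:** I pushed it along the bench by its heel with two nearly shut fingertips, thin end first. The push stayed within sensor noise (about 1 N) until the shim met the foot, then rose to 8.5 N, where I stopped.
- **Press:** I pressed on the deck corner above the foot. The force peaked at 17.8 N and held near 14.6 N for over half a second. The corner gave way only about 0.4 mm, and I then let go and moved the arm clear.
- **Last checks:** The tester corner is within 1 pixel (about 3 mm) of where it started, the shim sits square under the plate, and the force on the arm is near zero. The tape, driver, jar and bin look untouched, though the arm hid part of the top view.
- **Disagreements:**
  - The two cameras differed by about 7 mm along the push direction, so I relied on contact force to find the foot.
  - During the press there was a sideways force of about 6 N. It did not visibly move the tester.
  - A rough picture comparison showed 271 changed pixels around the tester, which I took to be noise and shadow and did not look into.
  - Two move calls were refused with a validation error I could not explain. Two small descents queued behind the first still ran, in free air, and I redid the move in shorter calls.

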